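Press the bush into the sculpture post with the ratchet clamp

TASK

Press the brass bush fully home into the end of the wooden post with the one-hand clamp on the jig: pump the green trigger until the flange is bedded firmly against the wood and you feel the trigger go firm, hold that squeeze for a moment, but do not keep forcing it or the wood bruises. Then press the orange release lever so that the jaw springs fully open, and let go. Leave the post lying where it is, do not handle the post or push the jaw by hand, and do not disturb the other things on the bench.

Things in the scene. Friction and masses are not known exactly. Their poses are not given: they have to be found in the camera images.
- jig: Fixed plywood board 210 x 400 x 18 mm, origin under its centre; jig x, y, z below are its axes (z up). A black one-hand ratchet bar clamp is screwed on it, lying on its side, mid-plane at jig z = 48 mm: bar along y, grip and trigger out to -x, jaws to +x. Tallest on it: housing 62 mm, post 78 mm. 60 mm free on the trigger's +y side and behind (-y of) the release lever.
- trigger_pad (a point): Crest of the upright finger bead on the green trigger's +y face, at mid-height (trigger 12 mm thick, jig z 37 to 59 mm; its upright pivot pin is 90 mm away towards jig +x). A squeeze moves it 34 mm towards jig -y, on an arc within 2 mm of a straight line; a spring returns it. Over trigger and grip: 70 mm at rest, 36 mm squeezed. Push it with a fingertip or pinch both.
- handle_mid (a point): Middle of the fixed black pistol grip opposite the trigger bead (20 mm thick along jig y, jig z 36 to 60 mm).
- trigger (a joint): Trigger angle, rad: 0 out, 0.38 at its hard stop (that is not bedding: let it right out and pump again). A full stroke gains one 5 mm tooth. Push at the bead: 4 to 6 N running free, 8 to 11 N pressing the bush in, clicks up to 4 N more; with the flange on the wood it climbs 1.1 N per mm of bead travel: 15 to 18 N is firmly bedded (hold 0.3 s); beyond 20 N the wood bruises.
- release_pad (a point): Rear (-y) crest at mid-height of the round tip (13 mm diameter, jig z 39 to 57 mm) of the orange release lever behind the grip. Press it 11 to 14 mm towards jig +y (it turns about an upright pin 38 mm away towards +x, hard stop at 14 mm). It takes 2 to 12 N, more when the ratchet is loaded, and springs back by itself.
- release (a joint): Release lever angle, rad: 0 at rest (ratchet holds), the jaw comes free somewhere from 0.12 to 0.27, 0.36 fully pressed; it twitches to 0.2 as teeth click past.
- bar (a joint): Travel of the bar and moving jaw, m: 0 fully open, growing as the jaw closes towards jig -y. A light spring (3 N) opens it fully while the release is held. The ratchet holds it at every 5 mm. The bush is bedded at about 0.026 to 0.028.
- moving_jaw: Moving black jaw with its rubber pad at the bar's +y end (origin on the bar's centre line, beside the trigger's pin when open). Pad and jaw give 1 mm per 20 N.
- jaw_face (a point): Centre of the moving jaw's pad face (44 mm wide, 36 mm tall), facing jig -y.
- post: Dark wooden post 60 x 90 x 60 mm, loose on the board between the jaws and two low fence strips, long side along jig y; origin under its centre.
- bush_face (a point): Centre of the outer face of the brass bush's flange (34 mm diameter, 4 mm thick) at the post's +y end, jig z 48 mm.
- bush (a joint): How far the bush is pressed in, m: starts at 0 to 0.005, home with its flange on the wood at 0.014. Tight fit, about 14 N at the jaw.
- brush_can: Blue-banded tin of paint brushes, 74 mm diameter, about 190 mm tall; origin under its centre. Leave alone.
- sanding_block: Yellow sanding block 100 x 68 x 26 mm; origin under its centre. Leave alone.
- spare_bush: Spare brass bush standing on its 34 mm flange, 24 mm tall; origin under its centre. Leave alone.
- foot: Rubber pad 44 x 36 mm on the fixed jaw's adjusting screw, against which the post is pressed; origin on its face (towards +y), at the board's top. Screwed in or out by up to 2 mm each time; leave it.
Not all that is in view belongs to the job. What is meant by the post is not white, and is the smaller of those in its own colour.

How it is judged:
By the outcome, as a careful person would: the job done as asked, in the order asked, and still so for the second after the job is handed in, with the robot touching nothing.
It also fails if it takes over 58 s, if anything falls off the work surface, if the arm or the gripper's body presses on something with over 40 N, if the wrist force passes 120 N, or if a joint passes its speed limit or range.

ROBOT

A 7-joint arm with a two-finger parallel gripper is mounted at the origin on the work surface. World frame = base frame: x ahead of the robot, y to its left, z up, the work surface at z = 0. Lengths are in m, angles in rad, forces in N, time in s.
With the tool pointing down it reaches from about 0.425 to 0.875 m from the base axis. Payload 4.7 kg.
Tool frame: the origin (TCP) lies midway between the tips of the shut fingers; the grasp point (between the pads) lies 19 mm behind it; z points along the fingers, y is the direction in which the jaws open and shut (so a half turn about z gives the same grasp; the last joint's range is limited). The gripper opens to 85 mm and grips with 20 to 120 N. Pads are 22 mm wide; open, the fingers measure 114 mm over their backs; the gripper's body (76 mm by 85 mm) begins 54 mm behind the grasp point. The pads swing forward as they close: fully open they stand 13 mm farther back than shut.
Start: joints at [-1.286, 0.321, -0.07, 1.45, 0.023, 1.371, -0.057], TCP at [0.174, 0.626, 0.197] pointing down, gripper open.
Joint ranges: [-2.86, 2.86], [-0.3, 2.09], [-1.38, 1.24], [0.06, 2.45], [-1.56, 4.7], [0.09, 2.05], [-2.69, 2.69]. Speed limits (rad/s): [2.57, 2.57, 3.14, 3.14, 3.14, 3.14, 3.14].

INTERFACE

Orientations are given as [roll, pitch, yaw] about the fixed x, y, z axes, in that order (R = Rz(yaw) Ry(pitch) Rx(roll)).
In Python, from plant import manip gives the robot as it stands.
- The arm moves only by the shell command python3 -m inch 'ROWS' [FORCE]. ROWS is JSON, a list that holds one entry, the list of rows, each a list of 7 numbers: the shift along the tool's x, y, z in mm, then the turn, a rotation vector about the tool's x, y, z in rad, then the finger opening in mm, from 0 to 85.4. A call has 1 to 20 rows; each row is the pose to reach, as a shift and turn from the pose commanded when the call began, along the tool's axes at that moment; what a row does not reach only later rows make up. A row lasts 1/12 s, in which the tool goes at most 41.7 mm and 7.16 degrees, less where a joint would pass 70% of its speed; a pose out of reach is approached as far as the arm can. A call with a gripper value outside its range is refused whole. The fingers move at their own pace and stop on an object; FORCE is the grip in N (left out, the last holds). Time passes only in rows, so rows that repeat a pose let the fingers close. It gives the time, the measured TCP pose, the force and the opening at its end, in the units of the state.
- manip.read_state(): the state, without advancing time (a new reading comes with each control period).
- manip.get_image(name): name is "side" or "top"; returns a dict with "frame" (480x640x3 uint8, blue, green, red), "K" (3x3 intrinsics, pixels), "cam_to_world" (4x4, takes a point from camera to world coordinates). Camera axes: x right, y down, z forward; pixel columns grow to the right and rows downward; lengths in m; the calibration is good to about 2 mm. A picture is of the moment at which its call begins. There is no depth.
- manip.finish_job(): hands the job in, once; it reports no verdict.
The state is a dict: "t": time; "joints": joint angles; "joint_velocities": joint speeds; "joint_efforts": joint torques, N m; "position": TCP position; "eef_rot": TCP orientation; "contact_force": force on the tool from outside, world axes, zero at the start; "torque": the same for the moment, N m; "finger_gap": opening from 0.0 (shut) to 1.0 (fully open).
Only numpy, scipy, OpenCV 4.12 (cv2) and the standard library are available. Lean on these libraries where they do the work, as an engineer would, in place of code of your own. Each camera call takes 0.05 s, during which the arm holds its last target. There are 200 camera calls.

## Working session

There is one attempt and no reset: what is moved stays moved. The work goes in short steps, Python scripts to look and compute and a shell command to move; the robot and the scene stay as the last step left them, time stands still between calls to the robot, and variables do not carry over. Pictures are saved under pics/ and viewed, about 8 in all and at most 12, crops included, and the job is handed in when it is done.

```bash
ls; mkdir -p pics
python3 - <<'E'
from plant import manip
import cv2,numpy as np
s=manip.read_state();print({k:np.round(v,3) for k,v in s.items()})
for n in("top","side"):
    d=manip.get_image(n);cv2.imwrite(f"pics/{n}0.png",d["frame"]);print(n,d["K"],np.round(d["cam_to_world"],3))
    np.savez(f"{n}0.npz",**d)
E
```

```text
pics
{'t': np.float64(0.0), 'joints': array([-1.286,  0.322, -0.07 ,  1.452,  0.023,  1.371, -0.057]), 'joint_velocities': array([ 0.001,  0.001, -0.003, -0.   , -0.001, -0.   ,  0.   ]), 'joint_efforts': array([-0.0000e+00, -4.9356e+01, -3.8200e-01, -3.1434e+01,  1.3000e-02,
        1.1000e-02,  0.0000e+00]), 'position': array([0.174, 0.626, 0.195]), 'eef_rot': array([-3.14 ,  0.   ,  2.871]), 'contact_force': array([0.097, 0.408, 0.027]), 'torque': array([-0.024,  0.014, -0.045]), 'finger_gap': np.float64(0.999)}
top [[593.8358156    0.         314.10943823]
 [  0.         593.8358156  244.91280754]
 [  0.           0.           1.        ]] [[-1.000e-03 -9.870e-01  1.600e-01  3.520e-01]
 [-1.000e+00  1.000e-03 -0.000e+00  1.200e-02]
 [ 0.000e+00 -1.600e-01 -9.870e-01  1.695e+00]
 [ 0.000e+00  0.000e+00  0.000e+00  1.000e+00]]
side [[588.92161129   0.         323.58527871]
 [  0.         588.92161129 236.29958875]
 [  0.           0.           1.        ]] [[ 0.988 -0.11   0.107  0.478]
 [-0.152 -0.766  0.625 -0.832]
 [ 0.013 -0.634 -0.774  1.11 ]
 [ 0.     0.     0.     1.   ]]
```

View pics/top0.png

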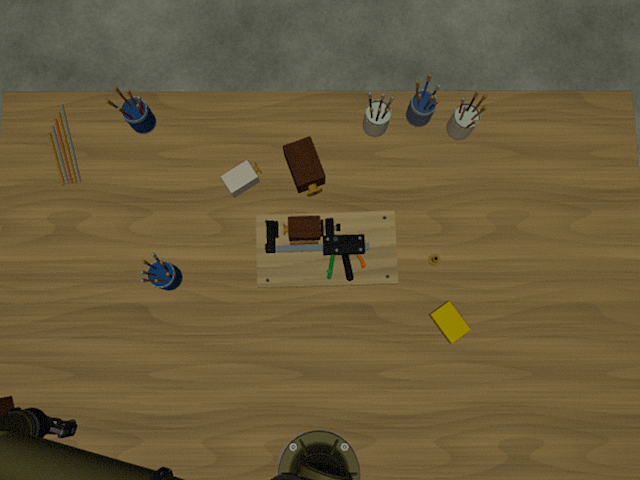

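View pics/side0.png

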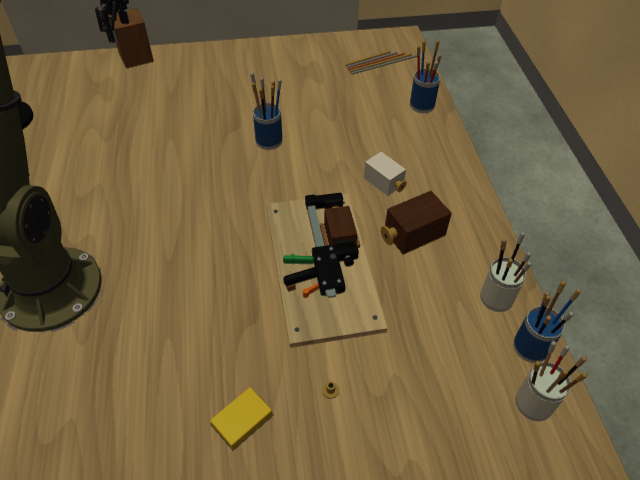

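Top view: the jig is at about (327,249), lying roughly along world axes, with the trigger (green) at (331,266), the grip at (348,266) and the orange release at (362,262). The post in the clamp is the brown one at (304,228). Next I'll measure these.

```bash
cat > h.py <<'E'
import numpy as np,cv2
def ray(d,px,z):
    K,T=d["K"],d["cam_to_world"];px=np.atleast_2d(px).astype(float)
    r=np.c_[px,np.ones(len(px))]@np.linalg.inv(K).T@T[:3,:3].T
    o=T[:3,3];return o+r*((z-o[2])/r[:,2])[:,None]
def masks(f):
    h=cv2.cvtColor(f,cv2.COLOR_BGR2HSV)
    return dict(green=cv2.inRange(h,(50,110,40),(80,255,255)),orange=cv2.inRange(h,(5,200,120),(14,255,255)))
E
python3 - <<'E'
from h import *
for n,roi in(("top",(250,200,160,100)),("side",(260,180,140,170))):
    d=np.load(n+"0.npz");f=d["frame"];x,y,w,h=roi
    for c,m in masks(f).items():
        m[:y]=0;m[y+h:]=0;m[:,:x]=0;m[:,x+w:]=0
        p=np.argwhere(m)[:,::-1]
        if len(p)==0: print(n,c,0);continue
        q=ray(d,p,0.057);
        print(n,c,len(p),"px",p.min(0),p.max(0),"xy",q.min(0).round(3)[:2],q.max(0).round(3)[:2])
    if n=="top":
        # board: pale low-saturation vs table
        hs=cv2.cvtColor(f,cv2.COLOR_BGR2HSV);print("board",hs[280,300],"table",hs[300,300])
        print("corner guesses z18:",ray(d,[[257,215],[396,211],[398,284],[258,288]],.018).round(3).tolist())
    s=5 if n=="top" else 4
    cv2.imwrite(f"pics/{n}0c.png",cv2.resize(f[y:y+h,x:x+w],None,fx=s-(n=='side')*.5,fy=s-(n=='side')*.5,interpolation=cv2.INTER_CUBIC))
E
```

```text
top green 84 px [327 254] [333 278] xy [ 0.524 -0.041] [ 0.591 -0.024]
top orange 16 px [358 254] [363 267] xy [ 0.555 -0.124] [ 0.591 -0.11 ]
board [ 20 101 129] table [ 18 121 120]
corner guesses z18: [[0.711, 0.177, 0.018], [0.722, -0.225, 0.018], [0.511, -0.225, 0.018], [0.5, 0.171, 0.018]]
side green 219 px [283 254] [313 262] xy [ 0.524 -0.051] [ 0.591 -0.022]
side orange 51 px [303 283] [317 293] xy [ 0.556 -0.132] [ 0.589 -0.109]
```

View pics/top0c.png

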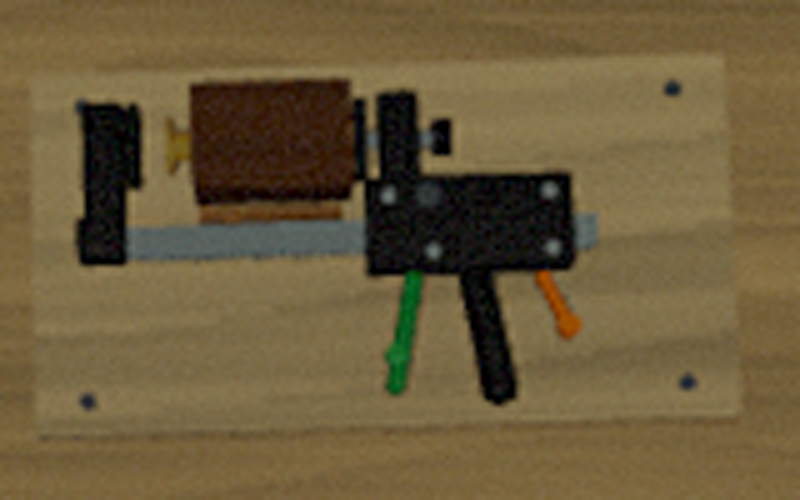

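Run:
```python
from h import *
d=np.load("top0.npz");c=lambda p:np.array(p)/5+[250,200]-0.4
B=ray(d,[c(p) for p in[(30,75),(722,55),(740,412),(38,437)]],.018)[:,:2]
print("sizes",np.linalg.norm(B-np.roll(B,1,0),axis=1).round(3))
e=(B[0]+B[3]-B[1]-B[2]);yaw=np.arctan2(-e[0],e[1]);o=B.mean(0);print("jig",o.round(4),"yaw",yaw.round(4))
R=np.array([[np.cos(yaw),-np.sin(yaw)],[np.sin(yaw),np.cos(yaw)]])
pts=dict(bead=((386,355),.059),grip=((491,340),.060),rel_rear=((581,327),.057),jaw=((140,150),.066),flange=((167,145),.06),scr=((672,88),.018))
for k,(p,z) in pts.items():
    w=ray(d,c(p),z)[0,:2];print(k,w.round(4),"jig",((w-o)@R).round(4))
# where the TCP must be, in the tool frame now
from plant import manip
from scipy.spatial.transform import Rotation as Q
s=manip.read_state();T=Q.from_euler("xyz",s["eef_rot"])
g=Q.from_euler("xyz",[np.pi,0,np.pi+yaw])
print("turn",(T.inv()*g).as_rotvec().round(4))
bead=ray(d,c((386,355)),.059)[0,:2]
for off in(.035,):
    t=np.r_[bead+R@[0,off],.10];print("shift mm",(T.inv().apply(t-s["position"])*1000).round(1),t)
```

```text
sizes [0.209 0.4   0.207 0.398]
jig [ 0.6137 -0.0224] yaw 0.0317
bead [ 0.5444 -0.0232] jig [-0.0692  0.0014]
grip [ 0.5526 -0.0814] jig [-0.0629 -0.057 ]
rel_rear [ 0.5602 -0.1317] jig [-0.0569 -0.1075]
jaw [0.6589 0.1138] jig [0.0495 0.1347]
flange [0.6628 0.0991] jig [0.053  0.1199]
scr [ 0.704  -0.1896] jig [ 0.085 -0.17 ]
turn [-1.800e-03 -1.000e-04 -3.024e-01]
shift mm [-520.3 -492.5   96.6] [0.54333465 0.01182102 0.1       ]
```

```bash
python3 -m inch '[[[-100,-95,0,0,0,-0.06,0],[-200,-190,0,0,0,-0.12,0],[-300,-285,0,0,0,-0.18,0],[-400,-380,0,0,0,-0.24,0],[-490,-465,0,0,0,-0.302,0],[-520,-492,0,0,0,-0.302,0],[-520,-492,0,0,0,-0.302,0],[-520,-492,0,0,0,-0.302,0],[-520,-492,0,0,0,-0.302,0],[-520,-492,0,0,0,-0.302,0],[-520,-492,0,0,0,-0.302,0],[-520,-492,0,0,0,-0.302,0],[-520,-492,0,0,0,-0.302,0],[-520,-492,0,0,0,-0.302,0],[-520,-492,0,0,0,-0.302,0],[-520,-492,0,0,0,-0.302,0],[-520,-492,0,0,0,-0.302,0],[-520,-492,0,0,0,-0.302,0],[-520,-492,20,0,0,-0.302,0],[-520,-492,40,0,0,-0.302,0]]]' 30
```

```text
t: 1.77
position: [0.5445, 0.0117, 0.1568]
eef_rot: [3.142, 0.002, -3.113]
contact_force: [-0.1, 0.1, -0.3]
finger_gap: 0.003
```

```bash
python3 -m inch '[[[0,0,30,0,0,0,0],[0,0,60,0,0,0,0],[0,0,90,0,0,0,0],[0,0,110,0,0,0,0],[0,0,121,0,0,0,0],[0,0,121,0,0,0,0]]]'
python3 - <<'E'
from h import *
from plant import manip
a=manip.get_image("side")["frame"][195:315,250:380];b=manip.get_image("top")["frame"][215:315,280:400]
cv2.imwrite("pics/a1.png",np.vstack([cv2.resize(a[20:],(520,400),interpolation=2)]));cv2.imwrite("pics/b1.png",np.hstack([cv2.resize(a,(400,370),interpolation=2),cv2.resize(b,(400,370),interpolation=2)]))
E
```

```text
t: 2.27
position: [0.5409, 0.0131, 0.033]
eef_rot: [-3.141, -0.005, -3.11]
contact_force: [-0.1, -0.5, 1.6]
finger_gap: 0.001
```

View pics/b1.png

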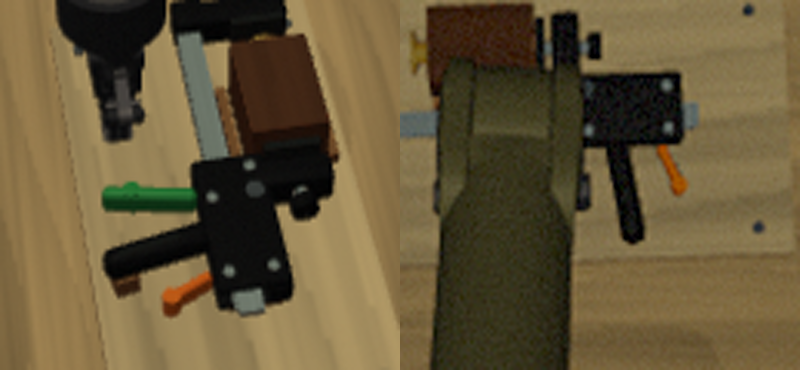

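```bash
python3 -m inch '[[[-3,-8,0,0,0,0,0],[-3,-16,0,0,0,0,0],[-3,-24,0,0,0,0,0],[-3,-28,0,0,0,0,0],[-3,-30,0,0,0,0,0],[-3,-30,0,0,0,0,0]]]'; python3 -m inch '[[[0,-4,0,0,0,0,0],[0,-8,0,0,0,0,0],[0,-10,0,0,0,0,0],[0,-10,0,0,0,0,0]]]'
```

```text
t: 2.87
position: [0.5474, -0.0177, 0.0359]
eef_rot: [3.142, 0.0, -3.112]
contact_force: [-0.5, 0.5, 0.4]
finger_gap: 0.003
t: 3.2
position: [0.5476, -0.0274, 0.0356]
eef_rot: [-3.141, -0.0, -3.111]
contact_force: [0.5, -0.7, 0.6]
finger_gap: -0.002
```

Run:
```python
from h import *
from plant import manip
a=manip.get_image("side")["frame"][195:315,250:380]
cv2.imwrite("pics/b2.png",cv2.resize(a,(650,600),interpolation=2))
```

```text
(no output)
```

View pics/b2.png

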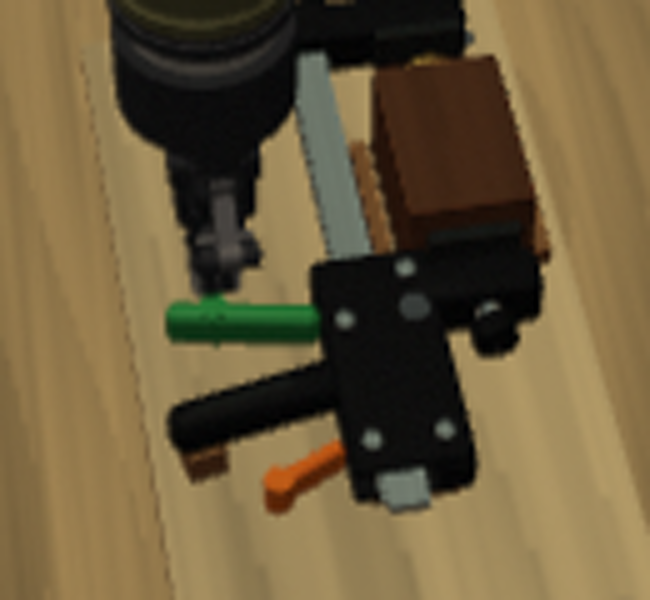

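```bash
cat > g.py <<'E'
from h import *
from plant import manip
d=manip.get_image("side");m=masks(d["frame"]);s=manip.read_state()
def ext(m,x0,x1):
    m=m.copy();m[:180]=0;m[350:]=0;m[:,:x0]=0;m[:,x1:]=0
    p=np.argwhere(m)[:,::-1];return len(p),p.mean(0).round(1) if len(p) else None
print("tip col 283-300",ext(m["green"],280,300),"orange",ext(m["orange"],260,400),"F",s["contact_force"].round(2),"pos",s["position"].round(4))
E
python3 - <<'E'
from h import *
m=masks(np.load("side0.npz")["frame"])["green"];m[:180]=0;m[350:]=0;m[:,:280]=0;m[:,300:]=0;print(m.sum()/255,np.argwhere(m).mean(0))
E
python3 g.py; python3 -m inch '[[[0,-3,0,0,0,0,0],[0,-5,0,0,0,0,0],[0,-5,0,0,0,0,0]]]'; python3 g.py
```

```text
123.0 [258.6504065  291.41463415]
tip col 283-300 (125, array([291.4, 258.6])) orange (52, array([309.4, 288.5])) F [ 0.53 -0.23  0.67] pos [ 0.5476 -0.0267  0.0356]
t: 3.55
position: [0.5478, -0.0323, 0.0357]
eef_rot: [-3.141, 0.0, -3.111]
contact_force: [-0.3, -0.3, -0.2]
finger_gap: -0.001
tip col 283-300 (121, array([291.5, 258.8])) orange (52, array([309.4, 288.5])) F [-0.43  0.01  1.11] pos [ 0.5478 -0.0321  0.0356]
```

```bash
python3 - <<'E'
from h import *
t=np.load("top0.npz");s=np.load("side0.npz")
def P(d):
    T=np.linalg.inv(d["cam_to_world"]);return d["K"]@T[:3]
def proj(d,X):
    x=P(d)@np.r_[X,1];return (x[:2]/x[2]).round(1)
# trigger outer tip, top-edge centre in each view ; bead
for n,a,b in(("trig tip",(329.0,278.5),(284,258.5)),("bead",(327,270.6),(292.5,254.5)),("rel tip",(363.4,265),(305.5,291.5))):
    X=cv2.triangulatePoints(P(t),P(s),np.float64(a),np.float64(b));print(n,(X[:3]/X[3]).ravel().round(4))
print("bead side proj",proj(s,[.5444,-.0232,.059]),proj(s,[.5444,-.0232,.048]),"TCP now",proj(s,[.5478,-.0321,.0357]),"12mm up",proj(s,[.5478,-.0321,.0657]))
E
python3 - <<'E'
import sys;sys.path.insert(0,'.')
from h import *
from plant import manip
a=manip.get_image("side")["frame"][235:285,265:335]
cv2.imwrite("pics/b3.png",cv2.resize(a,(770,550),interpolation=0))
E
```

```text
trig tip [ 0.5247 -0.0292  0.0521]
bead [ 0.5455 -0.0237  0.0563]
rel tip [ 0.5614 -0.1253  0.0535]
bead side proj [291.7 253.7] [291.8 256.7] TCP now [293.9 262.9] 12mm up [293.6 254.8]
```

View pics/b3.png

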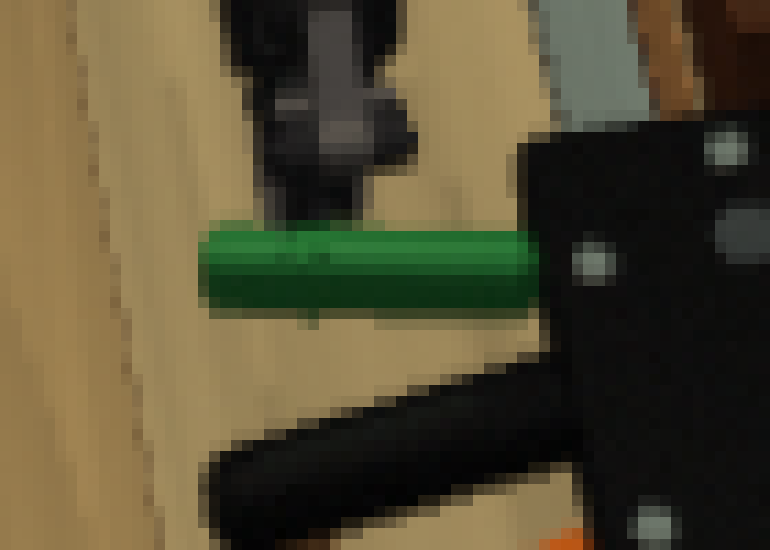

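Run:
```python
from h import *
s=np.load("side0.npz");T=np.linalg.inv(s["cam_to_world"])
def proj(X):
    x=s["K"]@(T[:3]@np.r_[X,1]);return (x[:2]/x[2]).round(1)
print(proj([.5409,.0131,.033]),proj([.5409,.0131,.052]))
a=cv2.imread("pics/a1.png");print(a.shape)
cv2.imwrite("pics/a1c.png",cv2.resize(a[0:260,60:330],(810,780)[:2] if 0 else (620,600)))
```

```text
[288.6 248.4] [288.4 243.3]
(400, 520, 3)
```

View pics/a1c.png

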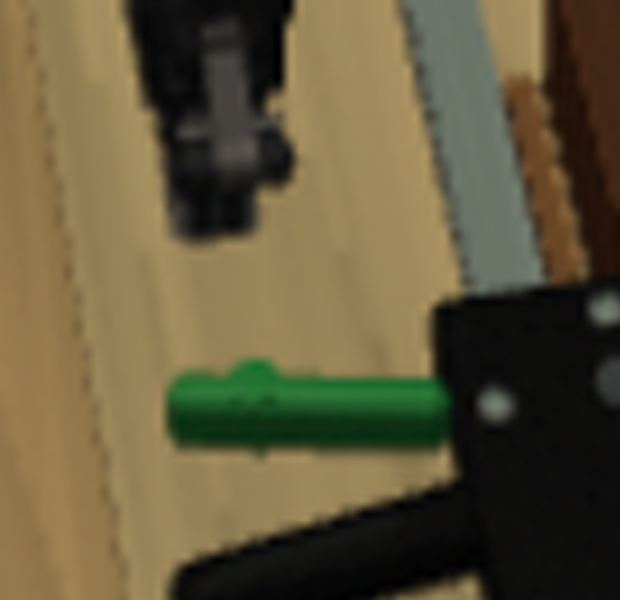

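```bash
python3 -m inch '[[[0,10,0,0,0,0,0],[0,20,0,0,0,0,0],[0,25,0,0,0,0,0],[0,25,5,0,0,0,0],[0,25,10,0,0,0,0],[0,25,14,0,0,0,0],[0,25,14,0,0,0,0]]]'; python3 g.py
python3 - <<'E'
from h import *
for n,X in(("side",[.174,.626,.195]),("top",[.174,.626,.195])):
    s=np.load(n+"0.npz");T=np.linalg.inv(s["cam_to_world"]);x=s["K"]@(T[:3]@np.r_[X,1]);x=x[:2]/x[2];print(n,x.round(1))
    x0,y0=max(0,int(x[0])-45),max(0,int(x[1])-40)
    c=cv2.resize(s["frame"][y0:y0+70,x0:x0+75],(390,364),interpolation=2);print(x0,y0)
    cv2.circle(c,(int((x[0]-x0)*5.2),int((x[1]-y0)*5.2)),4,(0,0,255),-1)
    np.save(n+"c.npy",c)
cv2.imwrite("pics/init.png",np.hstack([np.load("sidec.npy"),np.load("topc.npy")]))
E
```

```text
t: 4.23
position: [0.5459, -0.0072, 0.0203]
eef_rot: [-3.141, -0.002, -3.111]
contact_force: [-0.1, 0.6, 0.2]
finger_gap: -0.004
tip col 283-300 (123, array([291.4, 258.7])) orange (52, array([309.4, 288.5])) F [-0.8  -0.99 -0.3 ] pos [ 0.5463 -0.0073  0.0208]
side [124.9  49.3]
79 9
top [ 63.3 414.9]
18 374
```

View pics/init.png

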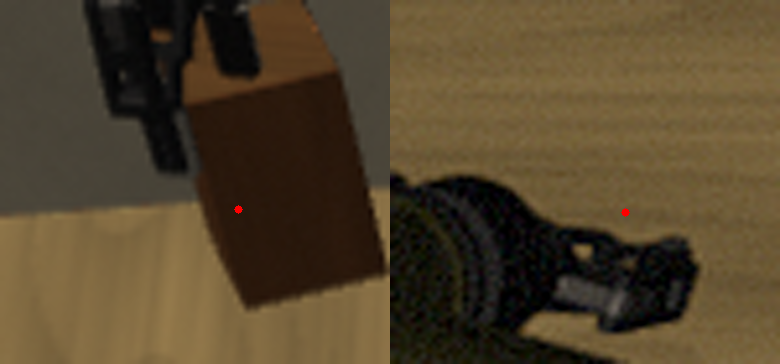

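```bash
python3 -m inch '[[[0,0,3,0,0,0,0],[0,0,3,0,0,0,0]]]'; python3 -m inch '[[[0,0,3,0,0,0,0],[0,0,3,0,0,0,0]]]'; python3 -m inch '[[[0,0,4,0,0,0,0],[0,0,4,0,0,0,0]]]'
```

```text
t: 4.45
position: [0.5468, -0.0071, 0.0182]
eef_rot: [-3.141, -0.0, -3.111]
contact_force: [-0.3, -0.6, 0.2]
finger_gap: -0.001
t: 4.62
position: [0.5467, -0.0069, 0.0152]
eef_rot: [-3.142, -0.0, -3.111]
contact_force: [-0.2, -0.7, -0.1]
finger_gap: -0.002
t: 4.78
position: [0.5466, -0.0067, 0.011]
eef_rot: [3.142, -0.001, -3.11]
contact_force: [-0.6, -0.3, -0.3]
finger_gap: 0.0
```

```bash
for i in 1 2 3; do python3 -m inch '[[[0,0,4,0,0,0,0],[0,0,4,0,0,0,0]]]' | egrep 'pos|force'; done
```

```text
position: [0.5465, -0.0067, 0.0069]
contact_force: [0.7, -0.4, -0.9]
position: [0.5465, -0.0067, 0.003]
contact_force: [-0.1, 0.4, -0.7]
position: [0.5465, -0.0067, -0.001]
contact_force: [0.9, 0.1, 0.2]
```

The fingertip sits about 28 mm higher than the state reports, so it had been passing over the trigger. It is low enough now, so I'll push.

```bash
for i in 1 2 3; do python3 -m inch '[[[0,-2,0,0,0,0,0],[0,-4,0,0,0,0,0],[0,-4,0,0,0,0,0]]]' | egrep 'pos|force'; done; python3 g.py
```

```text
position: [0.5469, -0.0105, -0.0004]
contact_force: [0.5, 2.5, -0.7]
position: [0.5466, -0.0147, -0.0005]
contact_force: [-1.1, 2.5, 0.9]
position: [0.5473, -0.0194, -0.0004]
contact_force: [-2.0, 1.4, -0.4]
tip col 283-300 (133, array([291.4, 262. ])) orange (52, array([309.4, 288.5])) F [-2.25  2.53  0.07] pos [ 5.473e-01 -1.920e-02 -4.000e-04]
```

```bash
python3 -m inch '[[[0,-5,0,0,0,0,0],[0,-10,0,0,0,0,0],[0,-15,0,0,0,0,0],[0,-20,0,0,0,0,0]]]' | egrep 'pos|force'; for i in 1 2 3 4; do python3 -m inch '[[[0,-1.5,0,0,0,0,0]]]' | egrep 'pos|force'; done; python3 g.py
```

```text
position: [0.5472, -0.0379, -0.0006]
contact_force: [-2.8, 7.0, 0.6]
position: [0.5473, -0.0395, -0.0006]
contact_force: [-3.4, 7.2, 1.7]
position: [0.5473, -0.0403, -0.0006]
contact_force: [-3.2, 5.7, 0.9]
position: [0.5475, -0.0422, -0.0006]
contact_force: [-2.1, 4.7, 0.5]
position: [0.5477, -0.044, -0.0005]
contact_force: [-2.5, 3.4, -0.3]
tip col 283-300 (80, array([292.8, 269.7])) orange (55, array([308.7, 287. ])) F [-2.26  4.61  0.32] pos [ 0.5477 -0.0441 -0.0006]
```

```bash
for i in 1 2; do python3 -m inch '[[[0,-1,0,0,0,0,0]]]' | egrep 'pos|force'; done; python3 g.py; python3 -m inch '[[[0,10,0,0,0,0,0],[0,20,0,0,0,0,0],[0,30,0,0,0,0,0],[0,42,0,0,0,0,0],[0,42,0,0,0,0,0]]]' | egrep 'pos|force|t:'; python3 g.py
```

```text
position: [0.5477, -0.0442, -0.0006]
contact_force: [-3.4, 7.0, 0.1]
position: [0.5476, -0.0442, -0.0006]
contact_force: [-2.5, 9.3, 1.5]
tip col 283-300 (77, array([292.9, 269.8])) orange (55, array([308.7, 287. ])) F [-1.79  7.63  1.17] pos [ 0.5476 -0.0441 -0.0006]
t: 7.43
position: [0.5477, -0.0018, -0.0001]
eef_rot: [3.141, 0.001, -3.107]
contact_force: [0.6, -0.3, -0.5]
tip col 283-300 (127, array([291.4, 258.5])) orange (52, array([309.4, 288.5])) F [-0.89 -0.09  0.23] pos [ 5.475e-01 -3.400e-03 -2.000e-04]
```

```bash
for i in 1 2; do python3 -m inch '[[[0,-10,0,0,0,0,0],[0,-20,0,0,0,0,0],[0,-28,0,0,0,0,0]]]' | egrep 'pos|force'; python3 -m inch '[[[0,-6,0,0,0,0,0],[0,-11,0,0,0,0,0],[0,-13,0,0,0,0,0],[0,-13,0,0,0,0,0]]]' | egrep 'pos|force';  python3 g.py; python3 -m inch '[[[0,12,0,0,0,0,0],[0,24,0,0,0,0,0],[0,36,0,0,0,0,0],[0,41,0,0,0,0,0],[0,41,0,0,0,0,0]]]' | egrep 'pos|force|t:'; done; python3 g.py
```

```text
position: [0.5463, -0.0332, -0.0007]
contact_force: [-2.0, 4.9, -0.3]
position: [0.5469, -0.0441, -0.0007]
contact_force: [-3.7, 8.9, 2.0]
tip col 283-300 (79, array([292.8, 269.8])) orange (55, array([308.7, 287. ])) F [-3.79  8.29  2.5 ] pos [ 0.5469 -0.0441 -0.0007]
t: 8.53
position: [0.5473, -0.0034, -0.0003]
eef_rot: [-3.141, 0.001, -3.108]
contact_force: [0.6, -0.5, 0.0]
position: [0.5462, -0.0332, -0.0007]
contact_force: [-3.2, 4.0, 1.4]
position: [0.5467, -0.0435, -0.0007]
contact_force: [-2.9, 10.6, 1.8]
tip col 283-300 (80, array([292.7, 269.8])) orange (53, array([309.2, 288. ])) F [-3.9   9.46  2.32] pos [ 0.5467 -0.0435 -0.0007]
t: 9.58
position: [0.5473, -0.0035, -0.0003]
eef_rot: [-3.141, 0.001, -3.108]
contact_force: [-0.3, -0.2, 0.0]
tip col 283-300 (129, array([291.4, 258.4])) orange (52, array([309.4, 288.5])) F [ 0.01 -0.73 -0.26] pos [ 5.472e-01 -4.700e-03 -3.000e-04]
```

```bash
cat > b.py <<'E'
from h import *
from plant import manip
def tail(f):
    h=cv2.cvtColor(f,cv2.COLOR_BGR2HSV)[284:312,318:345];m=(h[...,1]<75)&(h[...,2]>70)
    p=np.argwhere(m);return len(p),(p.max(0)+[284,318]) if len(p) else None
print("tail0",tail(np.load("side0.npz")["frame"]),"now",tail(manip.get_image("side")["frame"]))
E
python3 b.py
```

```text
tail0 (65, array([296, 335])) now (126, array([302, 337]))
```

```bash
python3 -m inch '[[[0,-10,0,0,0,0,0],[0,-20,0,0,0,0,0],[0,-28,0,0,0,0,0]]]' | egrep 'pos|force'; python3 -m inch '[[[0,-5,0,0,0,0,0],[0,-9,0,0,0,0,0]]]' | egrep 'pos|force'; python3 -m inch '[[[0,-3,0,0,0,0,0],[0,-4,0,0,0,0,0],[0,-4.5,0,0,0,0,0]]]' | egrep 'pos|force'; python3 b.py;python3 g.py
```

```text
position: [0.5458, -0.0311, -0.0007]
contact_force: [-6.1, 11.4, 4.0]
position: [0.5459, -0.0395, -0.0007]
contact_force: [-4.5, 9.6, 3.5]
position: [0.5462, -0.0433, -0.0007]
contact_force: [-5.1, 11.6, 4.4]
tail0 (65, array([296, 335])) now (151, array([304, 337]))
tip col 283-300 (83, array([292.6, 269.7])) orange (53, array([309.5, 288.4])) F [-5.27 10.26  3.99] pos [ 0.5462 -0.0432 -0.0007]
```

```bash
python3 -m inch '[[[0,-1,0,0,0,0,0],[0,-1,0,0,0,0,0]]]' | egrep 'pos|force'; python3 -m inch '[[[0,12,0,0,0,0,0],[0,24,0,0,0,0,0],[0,36,0,0,0,0,0],[0,42.5,0,0,0,0,0],[0,42.5,0,0,0,0,0]]]' | egrep 'pos|force|t:'; python3 b.py
python3 -m inch '[[[0,-8,0,0,0,0,0],[0,-14,0,0,0,0,0],[0,-20,0,0,0,0,0]]]' | egrep 'pos|force'; python3 -m inch '[[[0,-4,0,0,0,0,0],[0,-8,0,0,0,0,0]]]' | egrep 'pos|force'; python3 -m inch '[[[0,-3,0,0,0,0,0],[0,-5,0,0,0,0,0]]]' | egrep 'pos|force'
```

```text
position: [0.5463, -0.0438, -0.0007]
contact_force: [-5.0, 10.9, 4.2]
t: 11.03
position: [0.5472, -0.0034, -0.0003]
eef_rot: [3.142, 0.0, -3.108]
contact_force: [-0.7, 1.0, -0.8]
tail0 (65, array([296, 335])) now (146, array([304, 337]))
position: [0.5461, -0.0248, -0.0007]
contact_force: [-4.7, 9.2, 3.6]
position: [0.5456, -0.0297, -0.0007]
contact_force: [-6.4, 11.5, 5.4]
position: [0.5455, -0.0344, -0.0008]
contact_force: [-6.7, 10.1, 5.0]
```

```bash
for i in 1 2 3 4; do python3 -m inch '[[[0,-2,0,0,0,0,0]]]' | egrep 'pos|force'; done; python3 b.py
```

```text
position: [0.5456, -0.0365, -0.0008]
contact_force: [-6.3, 9.8, 4.9]
position: [0.5457, -0.0386, -0.0008]
contact_force: [-6.2, 10.1, 3.8]
position: [0.5458, -0.0406, -0.0008]
contact_force: [-5.7, 9.8, 4.6]
position: [0.546, -0.0427, -0.0008]
contact_force: [-4.7, 9.8, 4.0]
tail0 (65, array([296, 335])) now (171, array([306, 338]))
```

```bash
for i in 1 2; do python3 -m inch '[[[0,-1,0,0,0,0,0],[0,-1,0,0,0,0,0]]]' | egrep 'pos|force'; done;  python3 -m inch '[[[0,12,0,0,0,0,0],[0,24,0,0,0,0,0],[0,36,0,0,0,0,0],[0,42.5,0,0,0,0,0],[0,42.5,0,0,0,0,0]]]' | egrep 'pos|force|t:'; python3 b.py
python3 -m inch '[[[0,-4,0,0,0,0,0],[0,-8,0,0,0,0,0],[0,-12,0,0,0,0,0]]]' | egrep 'pos|force'; python3 -m inch '[[[0,-2,0,0,0,0,0]]]' | egrep 'pos|force'; python3 -m inch '[[[0,-2,0,0,0,0,0]]]' | egrep 'pos|force'
```

```text
position: [0.5461, -0.0433, -0.0008]
contact_force: [-5.0, 11.0, 3.8]
position: [0.5461, -0.0439, -0.0008]
contact_force: [-6.0, 11.1, 4.8]
t: 12.8
position: [0.5473, -0.0038, -0.0003]
eef_rot: [3.142, 0.001, -3.108]
contact_force: [0.5, -1.3, -0.2]
tail0 (65, array([296, 335])) now (165, array([306, 338]))
position: [0.5466, -0.0177, -0.0006]
contact_force: [-1.8, 2.2, 0.2]
position: [0.5466, -0.0201, -0.0006]
contact_force: [-2.8, 3.4, -0.2]
position: [0.5466, -0.0212, -0.0007]
contact_force: [-2.9, 5.0, 0.2]
```

```bash
for i in 1 2 3 4; do python3 -m inch '[[[0,-1.5,0,0,0,0,0]]]' | egrep 'pos|force'; done
```

```text
position: [0.5466, -0.0223, -0.0007]
contact_force: [-3.8, 5.1, 0.7]
position: [0.5465, -0.0233, -0.0007]
contact_force: [-3.4, 5.6, 1.2]
position: [0.5464, -0.0241, -0.0007]
contact_force: [-4.2, 7.4, 1.6]
position: [0.5463, -0.0249, -0.0007]
contact_force: [-4.7, 8.2, 3.0]
```

```bash
for i in 1 2 3 4; do python3 -m inch '[[[0,-1.2,0,0,0,0,0]]]' | egrep 'pos|force'; done
```

```text
position: [0.5462, -0.0255, -0.0007]
contact_force: [-5.4, 10.0, 3.5]
position: [0.5461, -0.0261, -0.0007]
contact_force: [-6.2, 9.5, 4.2]
position: [0.5461, -0.0269, -0.0007]
contact_force: [-6.1, 10.3, 3.0]
position: [0.5459, -0.0283, -0.0008]
contact_force: [-5.4, 8.2, 3.7]
```

Still pressing in (8–10 N). Continuing finely.

```bash
for i in 1 2 3 4; do python3 -m inch '[[[0,-1.2,0,0,0,0,0]]]' | egrep 'pos|force'; done; python3 b.py
```

```text
position: [0.5458, -0.0295, -0.0008]
contact_force: [-5.6, 10.4, 3.8]
position: [0.5458, -0.0303, -0.0008]
contact_force: [-6.5, 11.0, 4.8]
position: [0.5458, -0.031, -0.0008]
contact_force: [-7.2, 11.6, 4.3]
position: [0.5457, -0.0319, -0.0008]
contact_force: [-7.0, 12.3, 5.0]
tail0 (65, array([296, 335])) now (175, array([306, 338]))
```

```bash
for i in 1 2 3; do python3 -m inch '[[[0,-1,0,0,0,0,0]]]' | egrep 'pos|force'; done; python3 g.py
```

```text
position: [0.5457, -0.0326, -0.0008]
contact_force: [-6.1, 13.3, 5.7]
position: [0.5457, -0.0334, -0.0008]
contact_force: [-7.1, 13.3, 5.1]
position: [0.5457, -0.034, -0.0008]
contact_force: [-7.7, 13.4, 5.6]
tip col 283-300 (127, array([292.1, 267.5])) orange (55, array([308.7, 287.4])) F [-7.04 13.17  4.82] pos [ 0.5457 -0.0341 -0.0008]
```

```bash
for i in 1 2; do python3 -m inch '[[[0,-1.2,0,0,0,0,0]]]' | egrep 'pos|force'; done; python3 g.py
```

```text
position: [0.5456, -0.0347, -0.0008]
contact_force: [-7.4, 14.7, 6.5]
position: [0.5456, -0.0354, -0.0008]
contact_force: [-7.7, 16.5, 6.0]
tip col 283-300 (127, array([292.1, 268. ])) orange (55, array([308.6, 287.3])) F [-7.91 15.74  6.63] pos [ 0.5456 -0.0355 -0.0008]
```

```bash
python3 -m inch '[[[0,-1,0,0,0,0,0]]]' | egrep 'pos|force'; python3 g.py
```

```text
position: [0.5457, -0.0359, -0.0008]
contact_force: [-7.9, 17.1, 5.8]
tip col 283-300 (125, array([292.1, 268.3])) orange (55, array([308.6, 287.3])) F [-7.91 15.83  5.57] pos [ 0.5456 -0.036  -0.0008]
```

```bash
for i in 1 2 3 4 5 6; do python3 -m inch '[[[0,0,0,0,0,0,0]]]' | egrep 'force'; done; python3 g.py; python3 b.py
```

```text
contact_force: [-7.8, 15.1, 6.1]
contact_force: [-7.7, 14.9, 5.6]
contact_force: [-7.7, 14.8, 5.5]
contact_force: [-7.4, 15.9, 6.2]
contact_force: [-8.0, 14.3, 5.2]
contact_force: [-7.5, 16.1, 7.1]
tip col 283-300 (126, array([292.1, 268.4])) orange (55, array([308.6, 287.3])) F [-7.32 15.34  6.93] pos [ 0.5456 -0.0361 -0.0008]
tail0 (65, array([296, 335])) now (177, array([306, 338]))
```

```bash
python3 -m inch '[[[0,-1,0,0,0,0,0],[0,-1.5,0,0,0,0,0],[0,-1.5,0,0,0,0,0]]]' | egrep 'pos|force'; for i in 1 2 3 4 5 6; do python3 -m inch '[[[0,0,0,0,0,0,0]]]' | egrep 'force'; done; python3 g.py
```

```text
position: [0.5457, -0.037, -0.0008]
contact_force: [-7.5, 15.8, 5.9]
contact_force: [-8.2, 16.7, 6.0]
contact_force: [-8.6, 16.0, 7.1]
contact_force: [-7.8, 16.3, 6.5]
contact_force: [-8.2, 16.3, 6.1]
contact_force: [-7.8, 16.4, 6.1]
contact_force: [-7.9, 16.6, 6.7]
tip col 283-300 (123, array([292.1, 268.6])) orange (54, array([308.7, 287.1])) F [-7.54 16.87  6.76] pos [ 0.5457 -0.0371 -0.0008]
```

```bash
python3 -m inch '[[[0,12,0,0,0,0,0],[0,24,0,0,0,0,0],[0,36,0,0,0,0,0],[0,44,0,0,0,0,0],[0,44,-25,0,0,0,0],[0,44,-50,0,0,0,0],[0,44,-75,0,0,0,0],[-7,10,-75,0,0,0,0],[-13,-25,-75,0,0,0,0],[-13,-60,-75,0,0,0,0],[-13,-90,-75,0,0,0,0],[-13,-115,-75,0,0,0,0],[-13,-126,-75,0,0,0,0],[-13,-126,-75,0,0,0,0],[-13,-126,-75,0,0,0,0],[-13,-126,-75,0,0,0,0]]]'; python3 g.py; python3 b.py
python3 - <<'E'
import sys
from h import *
from plant import manip
d=manip.get_image("side");np.savez("s2.npz",**d)
cv2.imwrite("pics/b4.png",cv2.resize(d["frame"][180:320,255:395],(600,600),interpolation=2))
E
```

```text
t: 17.7
position: [0.5655, -0.1678, 0.0744]
eef_rot: [3.14, -0.0, -3.108]
contact_force: [-0.0, 1.0, -0.3]
finger_gap: -0.002
tip col 283-300 (48, array([286.7, 259.1])) orange (4, array([306.5, 289. ])) F [0.54 0.65 0.61] pos [ 0.5656 -0.1675  0.0744]
tail0 (65, array([296, 335])) now (170, array([306, 338]))
```

View pics/b4.png

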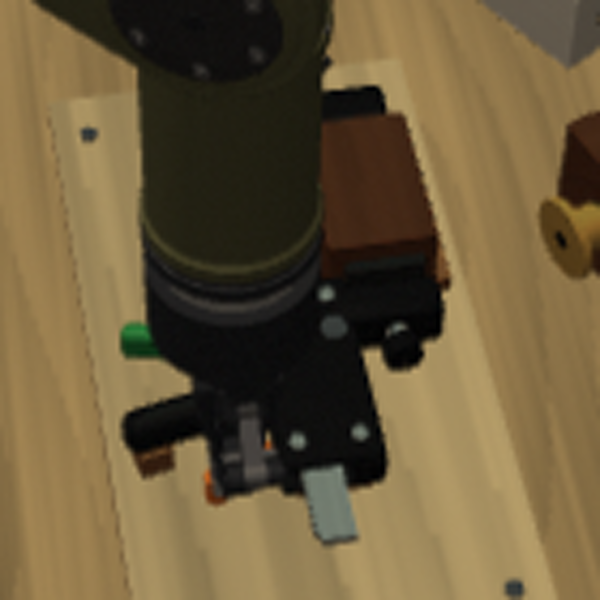

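```bash
python3 - <<'E'
from h import *
s=np.load("side0.npz");T=np.linalg.inv(s["cam_to_world"])
for X in([.5655,-.1675,.102],[.5655,-.1675,.074],[.5602,-.1252,.048]):
    x=s["K"]@(T[:3]@np.r_[X,1]);print((x[:2]/x[2]).round(1))
E
python3 -m inch '[[[6,0,0,0,0,0,0],[6,0,25,0,0,0,0],[6,0,50,0,0,0,0],[6,0,70,0,0,0,0],[6,0,75,0,0,0,0],[6,0,75,0,0,0,0]]]'; python3 -m inch '[[[0,8,0,0,0,0,0],[0,16,0,0,0,0,0],[0,16,0,0,0,0,0]]]'|egrep 'pos|force'; for i in 1 2 ; do python3 -m inch '[[[0,2,0,0,0,0,0],[0,4,0,0,0,0,0]]]' | egrep 'pos|force'; done; python3 g.py; python3 b.py
```

```text
[309.7 295.1]
[309.7 302.5]
[304.7 293. ]
t: 18.35
position: [0.5574, -0.1695, -0.0019]
eef_rot: [3.141, -0.004, -3.11]
contact_force: [0.6, 0.0, 0.3]
finger_gap: 0.001
position: [0.56, -0.1516, 0.0009]
contact_force: [0.4, 0.4, 0.2]
position: [0.5591, -0.1502, 0.0005]
contact_force: [-0.2, -0.7, -0.5]
position: [0.5585, -0.1465, -0.0001]
contact_force: [-1.9, -2.1, 0.4]
tip col 283-300 (9, array([283.8, 258.7])) orange (7, array([316.3, 284.7])) F [ 0.22 -1.22  1.41] pos [ 5.583e-01 -1.464e-01 -2.000e-04]
tail0 (65, array([296, 335])) now (169, array([306, 338]))
```

Contact at y≈-0.147, as predicted. Pressing 12–13 mm more.

```bash
for i in 1 2 3 ; do python3 -m inch '[[[0,2,0,0,0,0,0],[0,4,0,0,0,0,0]]]' | egrep 'pos|force'; done; python3 b.py; python3 -m inch '[[[0,1,0,0,0,0,0],[0,1,0,0,0,0,0],[0,1,0,0,0,0,0],[0,1,0,0,0,0,0],[0,1,0,0,0,0,0],[0,1,0,0,0,0,0]]]' | egrep 'pos|force'; python3 b.py
```

```text
position: [0.5576, -0.1436, -0.0004]
contact_force: [-1.1, -1.3, 1.0]
position: [0.5578, -0.1383, -0.0006]
contact_force: [-0.8, -1.9, -0.8]
position: [0.5579, -0.1342, -0.0005]
contact_force: [-0.9, -2.2, -0.2]
tail0 (65, array([296, 335])) now (72, array([296, 335]))
position: [0.558, -0.1335, -0.0004]
contact_force: [-0.0, -1.2, -0.8]
tail0 (65, array([296, 335])) now (71, array([296, 335]))
```

```bash
python3 -m inch '[[[0,0.7,0,0,0,0,0],[0,0.7,0,0,0,0,0],[0,0.7,0,0,0,0,0],[0,0.7,0,0,0,0,0],[0,0.7,0,0,0,0,0],[0,0.7,0,0,0,0,0]]]' | egrep 'pos|force'; python3 b.py; python3 -m inch '[[[0,-12,0,0,0,0,0],[0,-24,0,0,0,0,0],[0,-34,0,0,0,0,0],[0,-34,-35,0,0,0,0],[0,-34,-70,0,0,0,0],[0,-34,-105,0,0,0,0],[0,-34,-140,0,0,0,0],[40,-70,-150,0,0,0,0],[70,-105,-150,0,0,0,0],[70,-140,-150,0,0,0,0],[70,-180,-150,0,0,0,0],[70,-220,-150,0,0,0,0],[70,-250,-150,0,0,0,0],[70,-250,-150,0,0,0,0],[70,-250,-150,0,0,0,0],[70,-250,-150,0,0,0,0]]]'; python3 g.py; python3 b.py
python3 - <<'E'
from h import *
from plant import manip
a=manip.get_image("side");b=manip.get_image("top");t0=np.load("top0.npz")["frame"]
c=lambda f:cv2.resize(f[205:290,250:400],(400,227),interpolation=2)
s=cv2.resize(a["frame"][185:325,265:393],(400,454),interpolation=2)
cv2.imwrite("pics/fin.png",np.hstack([s,np.vstack([c(t0),c(b["frame"])])]))
df=cv2.absdiff(cv2.GaussianBlur(np.load("side0.npz")["frame"],(5,5),0),cv2.GaussianBlur(a["frame"],(5,5),0)).max(2)
for n,(x,y,w,h) in dict(sand=(210,385,65,60),spare=(318,375,25,25),can=(250,70,40,80)).items():print(n,df[y:y+h,x:x+w].max())
E
```

```text
position: [0.5579, -0.1328, -0.0004]
contact_force: [-0.0, -1.2, -0.1]
tail0 (65, array([296, 335])) now (72, array([296, 335]))
t: 22.02
position: [0.4954, -0.3851, 0.1493]
eef_rot: [3.141, -0.0, -3.112]
contact_force: [0.4, 0.8, -1.0]
finger_gap: 0.002
tip col 283-300 (0, None) orange (9, array([316.3, 284.6])) F [0.64 0.66 0.03] pos [ 0.496  -0.384   0.1493]
tail0 (65, array([296, 335])) now (72, array([296, 335]))
sand 25
spare 22
can 22
```

View pics/fin.png

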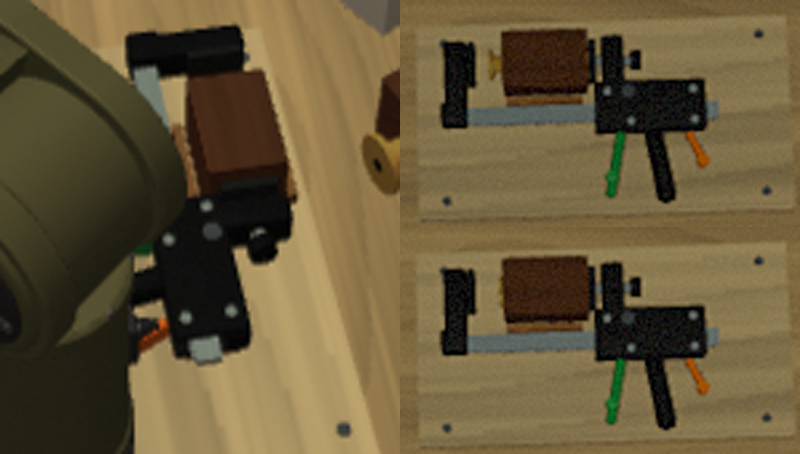

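The final top view shows the jaw fully open and the flange (about (500,290)) against the wood. The trigger and lever are back at rest and the post hasn't moved. The robot is clear, so I'm handing in.

```bash
python3 -c "
from plant import manip
print(manip.finish_job())"
```

```text
the job is handed in; nothing more can be done
None
```

The bush is pressed home and the clamp is open again. I handed the job in just after 22 s of the 58 s allowed.

**What I did:**
- **Pumping:** I pushed the trigger bead with the shut fingertips. It took five full strokes and one partial one.
- **Bedding:** On the sixth stroke the push rose about 1 N per mm, the slope given for the flange on the wood. I first held it for about 0.5 s at roughly 15.2 N, then for about 0.6 s at roughly 16.4 N. The highest single reading was 17.1 N.
- **Release:** I let the trigger right out, then pressed the release lever about 13 to 14 mm. The jaw sprang open, and I withdrew.

**Last checks:**
- **Jaw, trigger and lever:** In the final top view the jaw is at its starting position and the trigger and lever are at rest.
- **Bush and post:** The flange is against the wood and the post is where it was.
- **Other things on the bench:** The sanding block, spare bush and tin looked unchanged in the side camera, with only noise-level differences.

**What disagreed:**
- **Fingertip height:** The pictures, and the lack of any contact, put the fingertips about 28 mm higher than the reported tool position. My first approach therefore passed over the trigger without touching it, and I lowered the tool to correct for this.
- **Bar tail:** After release, the mask of the bar's tail covered 72 pixels against 65 at the start, though its outer edge was the same. I took that as noise.

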